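# Hang the lopsided weighing pan on the spring balance

## Robot

A 7-joint arm with a two-finger parallel gripper is mounted at the origin on a cart in front of the work surface, level with it; the furniture and walls round the work are solid. World frame = base frame: x ahead of the robot, y to its left, z up, the work surface at z = 0. Lengths are in m, angles in rad, forces in N, time in s.
With the tool pointing down it reaches from about 0.4 to 0.875 m from the base axis. Payload 19.3 kg.
Tool frame: the origin (TCP) lies on the mounting face of the last link; the fingertips stand 173 mm ahead of it and the grasp point (between the pads) lies 155 mm ahead of it (bot.grip_point_offset is the distance from the TCP to the grasp point, in m); z points along the fingers, y is the line along which they close (so a half turn about z gives the same grasp; the last joint's range is limited). The gripper opens to 85 mm and grips with 20 to 120 N. Pads are 22 mm wide; open, the fingers measure 114 mm over their backs; the gripper's body (76 mm by 85 mm) begins 54 mm behind the grasp point. The pads swing forward as they close: fully open they stand 13 mm farther back than shut.
Start: joints at [1.211, 0.521, -0.036, 1.599, 0.021, 1.021, -0.113], TCP at [0.179, -0.599, 0.405] pointing down, gripper open.
Joint ranges: [-2.91, 2.91], [-0.3, 2.13], [-1.5, 1.42], [0.17, 2.43], [-1.26, 4.41], [0.16, 1.93], [-2.52, 2.52]. Speed limits (rad/s): [1.89, 1.89, 2.39, 2.39, 3.01, 3.01, 3.01].

## Interface

Orientations are given as [roll, pitch, yaw] about the fixed x, y, z axes, in that order (R = Rz(yaw) Ry(pitch) Rx(roll)).
In Python, from workcell import bot gives the robot as it stands.
- The arm moves only by the tool arm_command, never from a script. Its argument "deltas" is a list of rows, each a list of 3 entries, a list of its own where there are three numbers: the shift along the tool's x, y, z in cm, then the turn, a rotation vector about the tool's x, y, z in rad, then the finger opening in cm, from 0 to 8.54. In form: [[[tx, ty, tz], [rx, ry, rz], claw], ...]. A call has 1 to 20 rows; each row shifts and turns the commanded pose from where the row before left it, along the tool's axes as they then stand; what a row does not reach is not made up. A row lasts 1/10 s, in which the tool goes at most 50 mm and 8.59 degrees, less where a joint would pass 70% of its speed; a pose out of reach is approached as far as the arm can. A call with a gripper value outside its range is refused whole. The fingers move at their own pace and stop on an object; "newtons" is the grip in N (left out, the last holds). Time passes only in rows, so rows that do not move let the fingers close. It gives the time, the measured TCP pose, the force, the opening and the grip force at its end, in the units of the state.
- bot.observe(): the state, without advancing time (a new reading comes with each control period).
- bot.grab_frame(name): name is "side" or "top" or "wrist"; returns a dict with "frame" (400x640x3 uint8, red, green, blue), "K" (3x3 intrinsics, pixels), "rvec" (rotation vector, rad) and "tvec" (3), from world to camera coordinates, as OpenCV has them; the wrist camera has in their place "T_tool_cam" (4x4, takes a point from camera to tool coordinates, whose origin is the TCP and whose axes are the flange's). Camera axes: x right, y down, z forward; pixel columns grow to the right and rows downward; lengths in m; the calibration is good to about 2 mm. A picture is of the moment at which its call begins: read the wrist's pose just before it. There is no depth.
- bot.job_done(): hands the job in; it is judged then, once.
Trained networks look in a picture, given as the dict that the camera call returned (one of the last four; its "shot" number tells which), for a name from the list of things; names that differ only in an ending like _2 or _b are one class to them, and where a whole thing is asked for, a point or a joint stands for the part that bears it (a point fixed in the world has none). Each returns a list of dicts, best first, with "p" (0 to 1); they miss things now and then, are a little off and sometimes report something else, mostly with a low value. They report only what shows in the picture. A call takes as long as a camera call. They do not tell look-alikes from the thing itself.
- bot.find_in(name, picture): "rect" ([left, top, width, height] in pixels, round what is visible of it).
- bot.mark_of(name, picture): "at" ([column, row] in pixels: a listed point, or the origin of a listed thing).
The state is a dict: "clock": time; "qpos": joint angles; "qd": joint speeds; "joint_efforts": joint torques, N m; "position": TCP position; "tool_rot": TCP orientation; "force": force on the tool from outside, world axes, zero at the start; "moment": the same for the moment, N m; "grip_width": finger opening in m; "finger_force": force on a finger pad.
Only numpy, scipy, OpenCV 4.12 (cv2) and the standard library are available. Lean on these libraries where they do the work, as an engineer would, in place of code of your own. Each camera call takes 0.05 s, during which the arm holds its last target. There are 200 camera calls.

## Task

Weigh the jar of pigment: pick up the weighing pan by the middle of its wooden grip with the jar standing in it, and hang its hook in the groove of the spring balance's bar. The pan is lopsided and the spring is soft, so ease the weight onto the balance without overloading it, and let go slowly only once the balance carries it all, neither more nor less, so that the pan does not drop, swing or slide through the fingers. Leave it hanging still with the jar upright in it, and leave the other things on the bench where they are.

Things in the scene. Friction and masses are not known exactly. Their poses are not given: they have to be found in the camera images.
- hanger: Weighing pan on a rigid C-shaped hanger, 0.10 kg. Origin: centre of the pan's underside, z up. Dish 120 mm across, 14 mm high, floor 5 mm thick. A 12 x 4 mm strap rises at y = -62 mm to z = 163 mm; from its top an arm runs back over the pan to y = +22 mm. Hung freely with its jar it rests tilted 0.15 to 0.27 rad about x, its top leaning to -y, as the centre of mass lies 17 to 28 mm to -y of the hook.
- hanger_hook (a point): Seat of the hook, where the bar's axis (along x) then lies: x = 0, y = +14 mm, z = 150 mm in the hanger frame, axes as the hanger's. The hook, under the arm, is an upside-down V of strap 12 mm wide (x), mouth 26 mm wide (y), open downward; its lip at y = +31 mm reaches down to z = 135 mm. The bar enters from the open +y side, below the lip and above the jar, then rises into the V.
- hanger_grip (a point): Point to pinch in the smooth varnished wooden grip block on the arm, above the hook: x = 0, y = +14 mm, z = 188 mm in the hanger frame, axes as the hanger's. The block is 24 mm (x) by 10 mm (y), from z = 163 to z = 207 mm; pinch it across y.
- load_jar: Closed round jar of pigment, 70 mm across and 86 mm high, standing loose in the pan, off its centre; filled to an unknown level (about 0.1 to 0.7 kg). Origin: centre of its underside, z up.
- balance: Spring balance, fixed to the bench. Origin: centre of the underside of its 130 x 120 x 12 mm base, z up. On it a 28 mm square column, 316 mm high, with a sprung carriage that carries a round steel bar 12 mm thick, pointing along the balance's -x (towards the robot) to x = -153 mm, its axis at z = 275 mm unloaded.
- balance_seat (a point): Centre of the bar's groove, on the bar's axis, 120 mm in front (-x) of the column's centre, z = 275 mm unloaded, moving down with the bar. The groove is 15 mm long between two bevelled collars 20 mm across (the bar is 12 mm thick there). Axes as the balance's: x along the bar, y across it, z up.
- balance_beam (a joint): How far the sprung bar is down from its rest, in m: 0 unloaded, stop at 0.100. Linear spring of 100 N/m, lightly damped; its pointer is overloaded beyond 0.090. Pan and jar together weigh about 2 to 7.9 N.
- panel_stand: Holding stand with a carved board clamped upright in it, a fixture of the bench at the left of the work, about 0.32 m high and reaching to y = 0.42 m: pass above it or in front of it. Origin: at its foot.
- sanding: Bystander: sanding block, 61 x 112 x 32 mm, lying on the bench. Origin: centre of its underside.
- water_jar: Bystander: open glass jar, 71 mm across and 99 mm high, standing on the bench. Origin: centre of its underside.
- glue: Bystander: tube of glue, 63 x 189 x 42 mm, lying on the bench. Origin: centre of its underside.
Mind the look-alikes: they are no part of the job. Leave any purple or red look-alike of the hanger alone. Leave any yellow look-alike of the load_jar alone.

How it is judged:
By the outcome, as a careful person would: the job done as asked, in the order asked, and still so for the second after the job is handed in, with the robot touching nothing.
It also fails if it takes over 72 s, if anything falls off the work surface, if the arm or the gripper's body presses on something with over 40 N, if the wrist force passes 120 N, or if a joint passes its speed limit or range.

## Working session

There is one attempt and no reset: what is moved stays moved. The work goes in short steps, Python scripts to look and compute and a tool call to move; the robot and the scene stay as the last step left them, time stands still between calls to the robot, and variables do not carry over. Pictures are saved under pics/ and viewed, at most 10 in all, crops included, and the job is handed in when it is done.

Besides the shell and the picture viewer there is one more tool, called after "Emit:" as name(argument=value, ...) on one line, values as JSON. arm_command: Moves the arm, as the interface text tells. Its arguments: {"type":"object","properties":{"deltas":{"type":"array","items":{"type":"array"}},"newtons":{"type":"number"}},"required":["deltas"]}

```bash
mkdir -p pics
cat > h.py <<'E'
import numpy as np, cv2
from workcell import bot
def shot(n,f=None):
    p=bot.grab_frame(n)
    if f: cv2.imwrite(f'pics/{f}.png',cv2.cvtColor(p['frame'],cv2.COLOR_RGB2BGR))
    return p
def ext(p):
    R=cv2.Rodrigues(np.array(p['rvec'],float))[0]; return R,np.array(p['tvec'],float).ravel()
def ray(p,uv):
    R,t=ext(p); d=np.linalg.inv(p['K'])@[uv[0],uv[1],1]; return -R.T@t,R.T@d
def atz(p,uv,z):
    c,d=ray(p,uv); return c+d*(z-c[2])/d[2]
def tri(rs):
    A=0;b=0
    for c,d in rs:
        d=d/np.linalg.norm(d);P=np.eye(3)-np.outer(d,d);A=A+P;b=b+P@c
    return np.linalg.solve(A,b)
def proj(p,X):
    R,t=ext(p); q=p['K']@(R@np.array(X)+t); return q[:2]/q[2]
E
python3 - <<'E'
from h import *
np.set_printoptions(precision=3,suppress=True)
print(bot.observe())
for c in ['side','top']:
    p=shot(c,c+'1'); R,t=ext(p); print(c,'cam',-R.T@t)
    for n in ['hanger','load_jar','balance']:
        print(n,[(np.round(r['rect']),round(r['p'],2)) for r in bot.find_in(n,p)][:4])
    for n in ['hanger','hanger_hook','hanger_grip','load_jar','balance','balance_seat']:
        print(n,[(np.round(r['at'],1),round(r['p'],2)) for r in bot.mark_of(n,p)][:4])
E
```

```text
{'clock': 0.0, 'qpos': array([ 1.211,  0.522, -0.036,  1.6  ,  0.021,  1.021, -0.113]), 'qd': array([ 0.001, -0.002, -0.001,  0.001,  0.001,  0.001, -0.001]), 'joint_efforts': array([ -0.001, -92.712,   1.98 , -36.994,   0.018,   0.008,   0.   ]), 'position': array([ 0.179, -0.599,  0.404]), 'tool_rot': array([-3.14,  0.  ,  0.29]), 'force': array([-0.608,  0.11 , -0.231]), 'moment': array([0.001, 0.001, 0.031]), 'finger_force': 0.0, 'grip_width': 0.08547487502122517}
side cam [-0.108  1.067  1.314]
hanger [(array([347., 132.,  23.,  41.]), 0.87), (array([293., 243.,  33.,  50.]), 0.74), (array([329., 177.,  28.,  44.]), 0.53)]
load_jar [(array([336., 191.,  14.,  22.]), 0.6)]
balance [(array([276., 173.,  38.,  72.]), 0.64), (array([284., 184.,  34.,  19.]), 0.55)]
hanger [(array([309.1, 282.7]), 0.76), (array([344.3, 212.1]), 0.67), (array([355.7, 165.8]), 0.66)]
hanger_hook [(array([303.6, 257.8]), 0.84), (array([359.8, 137.3]), 0.77), (array([340.1, 188.4]), 0.61)]
hanger_grip [(array([355.9, 134.8]), 0.91), (array([342.1, 177.5]), 0.63), (array([302.7, 251.6]), 0.56)]
load_jar [
[... 152 characters left out ...]
(array([246., 207.,  31.,  26.]), 0.94), (array([429., 169.,  34.,  29.]), 0.62), (array([347., 192.,  36.,  26.]), 0.56)]
load_jar [(array([365., 245.,  22.,  19.]), 0.54), (array([356., 197.,  12.,  21.]), 0.48)]
balance [(array([291., 156.,  31.,  42.]), 0.72)]
hanger [(array([441.5, 183.5]), 0.84), (array([259.4, 221.1]), 0.75), (array([360.7, 205.2]), 0.59)]
hanger_hook [(array([362.3, 201.5]), 0.91), (array([452.1, 178.9]), 0.63), (array([254.7, 215.2]), 0.6)]
hanger_grip [(array([358.4, 200.4]), 0.8), (array([251.7, 212.4]), 0.77)]
load_jar [(array([363. , 204.2]), 0.72), (array([372.9, 254.9]), 0.48)]
balance [(array([306.2, 175.2]), 0.61)]
balance_seat [(array([298.3, 190.9]), 0.7)]
```

```bash
ls pics
```

```text
side1.png
top1.png
```

View pics/side1.png

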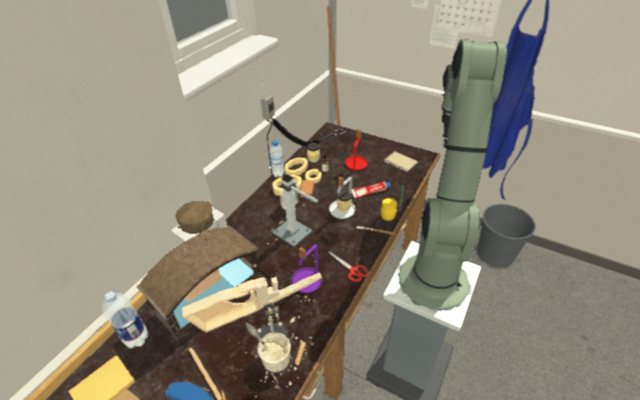

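View pics/top1.png

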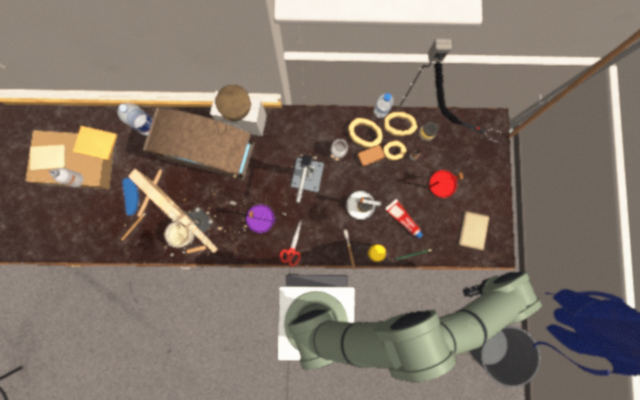

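The candidates are a white pan with jar (top 360,205; side 342,205), a purple one (top 260,218) and a red one (top 443,183). Only the white one fits, because it holds the jar and is neither purple nor red. I'll confirm it in a crop.

```bash
cat > m1.py <<'E'
from h import *
np.set_printoptions(precision=3,suppress=True)
s=shot('side');t=shot('top')
a=cv2.resize(t['frame'][140:240,280:420],None,fx=5,fy=5,interpolation=cv2.INTER_CUBIC)[:500]
b=cv2.resize(s['frame'][160:260,260:380],None,fx=5,fy=5,interpolation=cv2.INTER_CUBIC)
cv2.imwrite('pics/c1.png',cv2.cvtColor(a,cv2.COLOR_RGB2BGR))
cv2.imwrite('pics/c2.png',cv2.cvtColor(b,cv2.COLOR_RGB2BGR))
for n in ['hanger','hanger_hook','hanger_grip','load_jar','balance','balance_seat']:
    S=bot.mark_of(n,s);T=bot.mark_of(n,t)
    for x in S:
        for y in T:
            X=tri([ray(s,x['at']),ray(t,y['at'])]); e=np.linalg.norm(proj(s,X)-x['at'])+np.linalg.norm(proj(t,X)-y['at'])
            if e<8: print(n,np.round(x['at']),np.round(y['at']),X,round(e,1),x['p'],y['p'])
E
python3 m1.py
```

```text
hanger [307. 282.] [260. 221.] [0.431 0.253 0.007] 1.3 0.98 0.59
hanger [357. 164.] [442. 183.] [ 0.6   -0.545  0.003] 2.0 0.82 0.78
hanger [340. 209.] [360. 207.] [ 0.501 -0.179  0.014] 2.6 0.8 0.61
hanger_hook [342. 183.] [361. 199.] [ 0.503 -0.171  0.182] 2.7 0.84 0.56
hanger_hook [361. 137.] [452. 177.] [ 0.591 -0.538  0.185] 4.4 0.84 0.89
hanger_grip [358. 134.] [459. 174.] [ 0.61  -0.562  0.184] 2.4 0.82 0.83
hanger_grip [343. 177.] [358. 199.] [ 0.496 -0.153  0.227] 3.8 0.75 0.85
hanger_grip [300. 249.] [249. 213.] [0.446 0.267 0.212] 0.2 0.75 0.89
load_jar [388. 215.] [373. 254.] [ 0.294 -0.236  0.022] 0.1 0.68 0.76
load_jar [344. 209.] [362. 204.] [ 0.502 -0.195  0.003] 3.0 0.51 0.45
balance [291. 227.] [306. 172.] [0.637 0.053 0.035] 1.3 0.76 0.81
balance_seat [311. 197.] [298. 191.] [0.517 0.075 0.282] 3.4 0.67 0.44
```

View pics/c1.png

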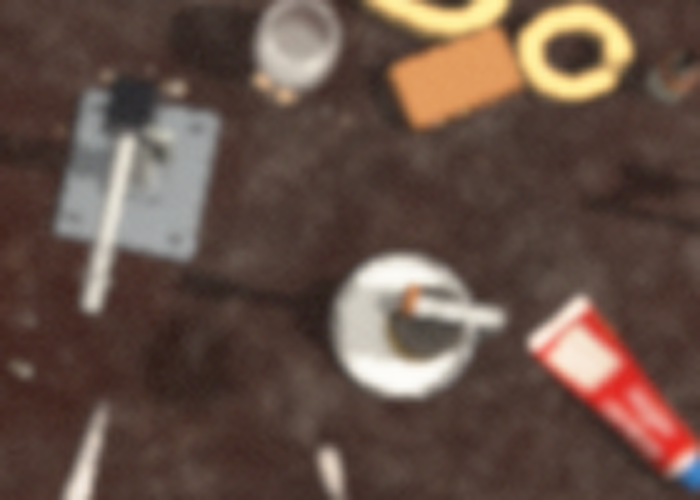

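View pics/c2.png

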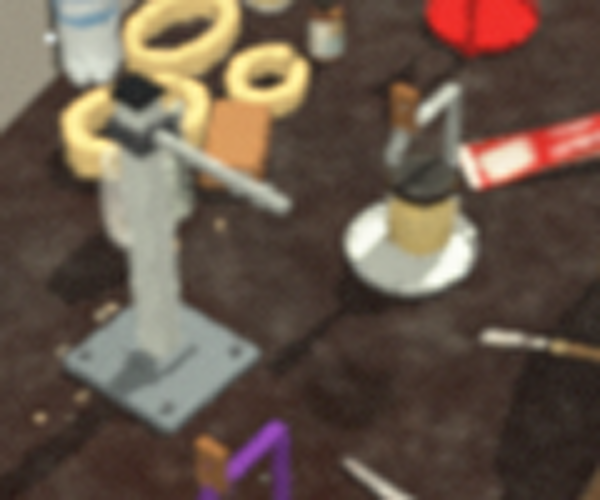

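```bash
cat > m2.py <<'E'
from h import *
np.set_printoptions(precision=3,suppress=True)
t=shot('top');s=shot('side')
T=lambda c:(280+c[0]/5,140+c[1]/5); S=lambda c:(260+c[0]/5,160+c[1]/5)
print('strap top',atz(t,T((500,319)),.163),'grip',atz(t,T((412,298)),.207),'pan',atz(t,T((403,325)),.007))
print('jar',atz(t,T((427,335)),.091))
print('col',atz(t,T((130,102)),.328),'bar root',atz(t,T((125,140)),.281),'tip',atz(t,T((92,310)),.28))
print('base corners',[atz(t,T(c),.012)[:2] for c in [(82,85),(220,112),(190,262),(55,235)]])
print('side: tip',atz(s,S((288,210)),.278),'grip',atz(s,S((405,90)),.2),'striptop',atz(s,S((455,90)),.163),'pan',atz(s,S((411,246)),.007))
E
python3 m2.py
```

```text
strap top [ 0.493 -0.247  0.163] grip [ 0.503 -0.172  0.207] pan [ 0.504 -0.185  0.007]
jar [ 0.487 -0.197  0.091]
col [0.631 0.048 0.328] bar root [0.611 0.052 0.281] tip [0.483 0.075 0.28 ]
base corners [array([0.712, 0.098]), array([ 0.69 , -0.024]), array([0.556, 0.001]), array([0.578, 0.119])]
side: tip [0.477 0.082 0.278] grip [ 0.508 -0.179  0.2  ] striptop [ 0.489 -0.241  0.163] pan [ 0.502 -0.187  0.007]
```

Emit:
arm_command(deltas=[[[0,0,-3],[0,0,0],8.5],[[0,0,-4],[0,0,0],8.5],[[0,0,-4],[0,0,0],8.5],[[2,-4,-2],[0,0,-0.03],8.5],[[2,-4,-1],[0,0,-0.03],8.5],[[2,-4,0],[0,0,-0.03],8.5],[[2,-4,0],[0,0,-0.03],8.5],[[2,-4,0],[0,0,0],8.5],[[2,-4,0],[0,0,0],8.5],[[2,-4,0],[0,0,0],8.5],[[0,0,0],[0,0,0],8.5],[[0,0,0],[0,0,0],8.5]])

```text
clock: 3.0
position: [0.2087, -0.2872, 0.5452]
tool_rot: [3.14, -0.0, 0.411]
force: [-0.1, -0.7, 0.0]
grip_width: 0.0849
finger_force: 0.0
```

Emit:
arm_command(deltas=[[[0,0,0],[0,0,0.112],8.5],[[0,0,0],[0,0,0.112],8.5],[[0,0,0],[0,0,0.112],8.5],[[0,0,0],[0,0,0.112],8.5],[[0,0,0],[0,0,0.112],8.5],[[3.8,-2.7,0.5],[0,0,0],6],[[3.8,-2.7,0.5],[0,0,0],6],[[3.8,-2.7,0.5],[0,0,0],6],[[3.8,-2.7,0.5],[0,0,0],6],[[3.8,-2.7,0.5],[0,0,0],6],[[0,0,0],[0,0,0],6],[[0,0,0],[0,0,0],6],[[0,0,0],[0,0,0],6]])

```text
clock: 4.3
position: [0.4165, -0.1838, 0.5194]
tool_rot: [-3.142, 0.001, -0.152]
force: [0.2, -0.3, -0.2]
grip_width: 0.06
finger_force: 0.0
```

```bash
cat >> h.py <<'E'
from scipy.spatial.transform import Rotation as Ro
def wshot(f=None):
    o=bot.observe(); p=shot('wrist',f)
    T=np.eye(4); T[:3,:3]=Ro.from_euler('xyz',o['tool_rot']).as_matrix(); T[:3,3]=o['position']
    C=np.linalg.inv(T@np.array(p['T_tool_cam'])); p['rvec']=cv2.Rodrigues(C[:3,:3])[0]; p['tvec']=C[:3,3]
    return o,p
E
python3 - <<'E'
from h import *
np.set_printoptions(precision=3,suppress=True)
o,p=wshot('w1'); print(o['position'],o['tool_rot'],o['qpos'],o['force'],o['moment']); print(p['T_tool_cam'])
for n,z in [('hanger_grip',.188),('hanger_hook',.15),('hanger',0),('load_jar',.005),('balance_seat',.275)]:
    for r in bot.mark_of(n,p)[:3]: print(n,np.round(r['at']),round(r['p'],2),atz(p,r['at'],z))
E
```

```text
[ 0.416 -0.184  0.519] [-3.142  0.001 -0.152] [ 0.733  0.155 -0.507  1.844  0.082  1.163 -1.524] [ 0.211 -0.34  -0.197] [0.026 0.016 0.006]
[[ 0.    -0.961 -0.277  0.072]
 [ 1.    -0.     0.001 -0.   ]
 [-0.001 -0.277  0.961  0.03 ]
 [ 0.     0.     0.     1.   ]]
hanger_grip [301.  97.] 0.81 [ 0.509 -0.176  0.188]
hanger_hook [300. 104.] 0.6 [ 0.506 -0.171  0.15 ]
hanger [317. 108.] 0.9 [ 0.503 -0.186 -0.   ]
hanger [ 69. 185.] 0.71 [0.444 0.248 0.   ]
load_jar [323. 111.] 0.83 [ 0.497 -0.195  0.005]
load_jar [442. 126.] 0.16 [ 0.446 -0.378  0.005]
```

View pics/w1.png

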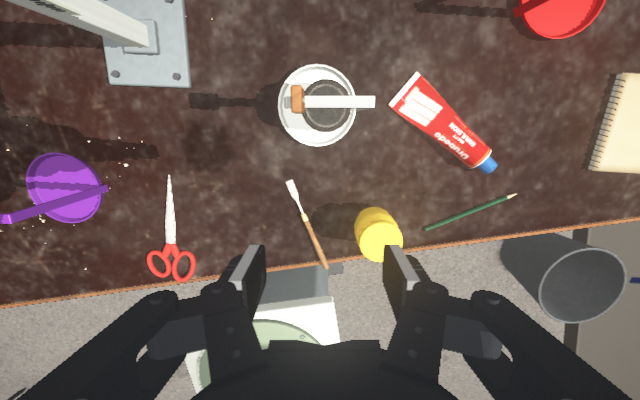

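The view shows the grip at (297,98), the strap end at (375,102) and the pan at (318,105). The hanger is already lined up with the tool.

Emit:
arm_command(deltas=[[[3,-0.8,3],[0,0,0],6],[[3,-0.8,3],[0,0,0],6],[[2.7,-0.7,3],[0,0,0],6],[[0,0,1],[0,0,0],6],[[0,0,0],[0,0,0],6],[[0,0,0],[0,0,0],6]])

```text
clock: 5.2
position: [0.5059, -0.1732, 0.4206]
tool_rot: [3.141, -0.001, -0.151]
force: [0.1, -0.5, 0.2]
grip_width: 0.0603
finger_force: 0.0
```

```bash
cat > m3.py <<'E'
from h import *
np.set_printoptions(precision=3,suppress=True)
o,p=wshot('w2'); print(o['position'],o['tool_rot'],o['force'],o['moment'])
for n,z in [('hanger_grip',.188),('hanger_hook',.15),('hanger',0),('load_jar',.005)]:
    for r in bot.mark_of(n,p)[:2]: print(n,np.round(r['at']),round(r['p'],2),atz(p,r['at'],z))
h=cv2.cvtColor(p['frame'],cv2.COLOR_RGB2HSV)
m=((h[...,0]>5)&(h[...,0]<20)&(h[...,1]>110)&(h[...,2]>110)).astype(np.uint8)
n,l,st,ce=cv2.connectedComponentsWithStats(m)
for i in range(1,n):
    if st[i,4]>150: print(st[i],ce[i],atz(p,ce[i],.207))
E
python3 m3.py
```

```text
[ 0.506 -0.173  0.421] [ 3.141 -0.001 -0.151] [ 0.095 -0.521  0.228] [0.033 0.014 0.032]
hanger_hook [321. 206.] 0.95 [ 0.506 -0.171  0.15 ]
hanger [624.  47.] 0.64 [ 0.603 -0.55   0.   ]
hanger [ 45. 261.] 0.61 [0.441 0.246 0.   ]
load_jar [392. 296.] 0.9 [ 0.309 -0.246  0.005]
load_jar [343. 173.] 0.62 [ 0.504 -0.199  0.005]
[306   0  56  27 568] [331.82   10.581] [ 0.631 -0.197  0.207]
[315 197  15  48 582] [322.041 224.215] [ 0.511 -0.173  0.207]
[314 299  70  46 399] [339.952 329.298] [ 0.428 -0.173  0.207]
[529 301 111  17 467] [585.388 309.443] [ 0.418 -0.35   0.207]
```

View pics/w2.png

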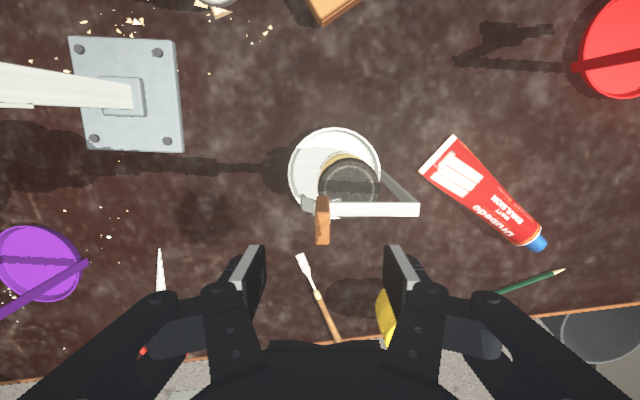

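Run:
```python
from h import *
np.set_printoptions(precision=4,suppress=True)
o,p=wshot()
print('top far edge (-x)',atz(p,(322.5,244.5),.207),'bottom +x edge',atz(p,(321,197),.163))
print('arm far corners z163', atz(p,(419,202),.163),atz(p,(419,216),.163), atz(p,(331,205),.163),atz(p,(331,217),.163))
ps=[atz(p,u,.014)[:2] for u in [(288,172),(334,127),(381,165)]]; print(ps)
```

```text
top far edge (-x) [ 0.4965 -0.1709  0.207 ] bottom +x edge [ 0.5178 -0.1728  0.163 ]
arm far corners z163 [ 0.502  -0.2495  0.163 ] [ 0.4902 -0.2488  0.163 ] [ 0.5101 -0.1797  0.163 ] [ 0.5001 -0.1782  0.163 ]
[array([ 0.5184, -0.1288]), array([ 0.5649, -0.1951]), array([ 0.5094, -0.2478])]
```

Emit:
arm_command(deltas=[[[0.1,-0.1,1.8],[0,0,0],4],[[0,0,2],[0,0,0],4],[[0,0,2],[0,0,0],4],[[0,0,1.5],[0,0,0],4],[[0,0,0.5],[0,0,0],3],[[0,0,0],[0,0,0],2.5],[[0,0,0],[0,0,0],2],[[0,0,0],[0,0,0],1.6],[[0,0,0],[0,0,0],1.4],[[0,0,0],[0,0,0],1.2],[[0,0,0],[0,0,0],1.0],[[0,0,0],[0,0,0],0.7],[[0,0,0],[0,0,0],0.3],[[0,0,0],[0,0,0],0],[[0,0,0],[0,0,0],0],[[0,0,0],[0,0,0],0]], newtons=80)

```text
clock: 7.1
position: [0.5075, -0.1721, 0.3421]
tool_rot: [3.141, -0.0, -0.15]
force: [-1.5, -0.3, 6.0]
grip_width: 0.0091
finger_force: 78.4
```

```bash
cat > f.py <<'E'
from h import *
import sys
np.set_printoptions(precision=3,suppress=True)
F=[];M=[]
for i in range(int(sys.argv[1])):
    p=bot.grab_frame('top'); o=bot.observe(); F.append(o['force']);M.append(o['moment'])
print(o['clock'],o['position'],o['tool_rot'],'w',round(o['grip_width'],4),round(o['finger_force'],1))
print('F',np.mean(F,0),np.std(F,0),'M',np.mean(M,0),np.std(M,0))
E
python3 f.py 5
```

```text
7.35 [ 0.508 -0.172  0.342] [ 3.141 -0.    -0.15 ] w 0.0094 78.4
F [-1.163 -0.086  6.225] [0.461 0.323 0.441] M [ 0.046  0.304 -0.11 ] [0.034 0.011 0.037]
```

Emit:
arm_command(deltas=[[[0,0,-0.2],[0,0,0],0],[[0,0,-0.4],[0,0,0],0],[[0,0,-0.6],[0,0,0],0],[[0,0,-0.8],[0,0,0],0],[[0,0,-1],[0,0,0],0],[[0,0,-1],[0,0,0],0],[[0,0,-1],[0,0,0],0],[[0,0,-1],[0,0,0],0],[[0,0,-0.8],[0,0,0],0],[[0,0,-0.5],[0,0,0],0],[[0,0,-0.2],[0,0,0],0],[[0,0,0],[0,0,0],0],[[0,0,0],[0,0,0],0]])

```text
clock: 8.65
position: [0.5074, -0.1721, 0.4163]
tool_rot: [-3.141, 0.001, -0.15]
force: [-0.5, 0.4, -6.1]
grip_width: 0.0096
finger_force: 77.9
```

```bash
python3 f.py 12
python3 - <<'E'
from h import *
np.set_printoptions(precision=3,suppress=True)
o,p=wshot('w3'); s=shot('side','s3')
for q,nm in [(p,'w'),(s,'s')]:
  for n,z in [('hanger_hook',.225),('hanger_grip',.263),('hanger',.07),('load_jar',.08),('balance_seat',.275)]:
    for r in bot.mark_of(n,q)[:2]: print(nm,n,np.round(r['at']),round(r['p'],2),atz(q,r['at'],z))
E
```

```text
9.25 [ 0.507 -0.172  0.417] [-3.142  0.    -0.15 ] w 0.0092 77.9
F [-0.082  0.015 -6.009] [0.524 0.483 0.439] M [ 0.158 -0.026  0.013] [0.036 0.026 0.023]
w hanger_hook [483. 199.] 0.71 [ 0.521 -0.265  0.225]
w hanger_hook [325. 250.] 0.67 [ 0.504 -0.172  0.225]
w hanger_grip [326. 275.] 0.62 [ 0.508 -0.173  0.263]
w hanger [627.  48.] 0.9 [ 0.599 -0.482  0.07 ]
w hanger [ 43. 263.] 0.72 [0.465 0.169 0.07 ]
w load_jar [349. 187.] 0.69 [ 0.505 -0.199  0.08 ]
s hanger_hook [359. 140.] 0.76 [ 0.552 -0.456  0.225]
s hanger_hook [342. 174.] 0.73 [ 0.502 -0.174  0.225]
s hanger_grip [301. 252.] 0.89 [0.41  0.315 0.263]
s hanger_grip [361. 136.] 0.81 [ 0.537 -0.436  0.263]
s hanger [343. 196.] 0.8 [ 0.509 -0.207  0.07 ]
s hanger [308. 281.] 0.8 [0.406 0.285 0.07 ]
s load_jar [343. 196.] 0.84 [ 0.504 -0.198  0.08 ]
s load_jar [387. 216.] 0.75 [ 0.277 -0.173  0.08 ]
s balance_seat [293. 234.] 0.6 [0.471 0.268 0.275]
s balance_seat [313. 199.] 0.55 [0.503 0.071 0.275]
```

View pics/w3.png

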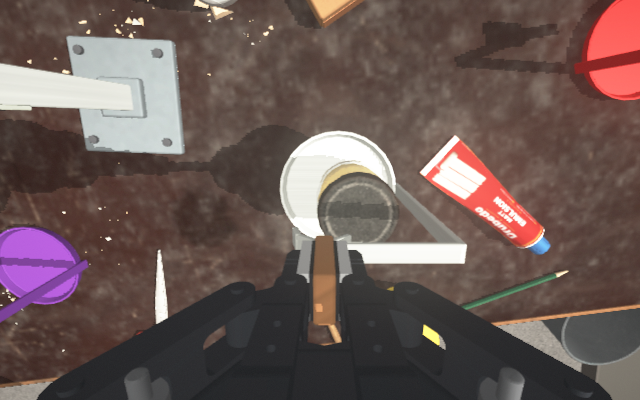

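Weight is 6.0 N, so I expect about 60 mm of spring travel. The moment puts the centre of mass about 22–26 mm to −y. Next I raise the pan and approach the bar.

Emit:
arm_command(deltas=[[[0,0,-0.3],[0,0,0],0],[[0,0,-0.7],[0,0,0.003],0],[[0,0,-1],[0,0,0.003],0],[[-0.1,-0.3,-1],[0,0,0.003],0],[[-0.2,-0.7,-1],[0,0,0.003],0],[[-0.3,-1,-1],[0,0,0.003],0],[[-0.3,-1.2,-1],[0,0,0.003],0],[[-0.3,-1.3,-1],[0,0,0.002],0],[[-0.3,-1.3,-0.7],[0,0,0],0],[[-0.3,-1.3,-0.5],[0,0,0],0],[[-0.3,-1.3,-0.3],[0,0,0],0],[[-0.3,-1.3,-0.2],[0,0,0],0],[[-0.3,-1.3,0],[0,0,0],0],[[-0.3,-1.2,0],[0,0,0],0],[[-0.3,-0.9,0],[0,0,0],0],[[0,-0.5,0],[0,0,0],0],[[0,-0.3,0],[0,0,0],0],[[0,0,0],[0,0,0],0],[[0,0,0],[0,0,0],0]])

```text
clock: 11.75
position: [0.4982, -0.0299, 0.5036]
tool_rot: [3.141, 0.0, -0.171]
force: [0.1, 0.1, -6.1]
grip_width: 0.0092
finger_force: 78.0
```

```bash
cat > m4.py <<'E'
from h import *
import sys
np.set_printoptions(precision=3,suppress=True)
o,p=wshot(sys.argv[1]); print(o['clock'],o['position'],o['tool_rot'],o['force'])
dz=o['position'][2]-.342
for n,z in [('hanger_hook',.15+dz),('hanger_grip',.188+dz),('balance_seat',.275)]:
    for r in bot.mark_of(n,p)[:2]: print(n,np.round(r['at'],1),round(r['p'],2),atz(p,r['at'],z))
E
python3 m4.py w4
```

```text
11.75 [ 0.498 -0.03   0.504] [ 3.141  0.    -0.171] [ 0.08   0.12  -6.095]
hanger_hook [ 93.9 268.1] 0.94 [0.506 0.11  0.312]
hanger_hook [323.  245.8] 0.87 [ 0.497 -0.029  0.312]
hanger_grip [ 71.5 283.9] 0.93 [0.515 0.088 0.35 ]
hanger_grip [325.3 275.6] 0.69 [ 0.499 -0.031  0.35 ]
balance_seat [176.6 216.9] 0.85 [0.52  0.072 0.275]
```

View pics/w4.png

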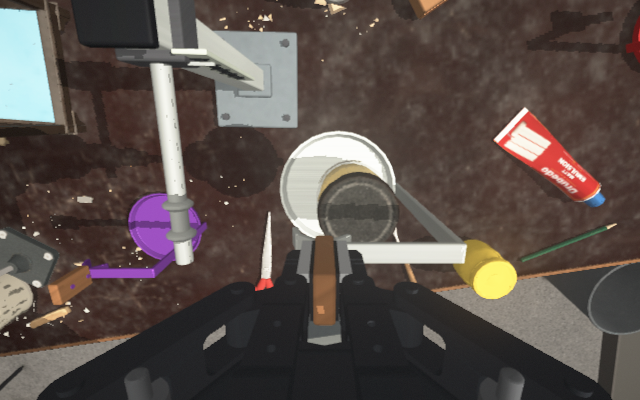

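The groove collars show at (178,202) and (180,236), so the groove centre is (179,219), level with the hook in x to within 5 mm. I'll check the yaw and then enter.

Run:
```python
from h import *
np.set_printoptions(precision=4,suppress=True)
o,p=wshot()
a,b,c=[atz(p,u,.275) for u in [(162.5,75),(184,255),(179,219)]]
print(a,b,c,'yaw',np.arctan2(*(a-b)[[1,0]]))
R=Ro.from_euler('xyz',o['tool_rot']).as_matrix()
print('tool delta seat',R.T@(c-o['position']), 'hook net', R.T@(atz(p,(323,245.8),.312)-o['position']))
print([R.T@(atz(p,u,.275)-o['position']) for u in [(178,202),(180,236)]])
```

```text
[0.6109 0.0522 0.275 ] [0.491  0.0755 0.275 ] [0.5185 0.0707 0.275 ] yaw -0.19249398708493415
tool delta seat [ 0.0029 -0.1025  0.2286] hook net [-0.0011 -0.0006  0.1917]
[array([ 0.0154, -0.1015,  0.2286]), array([-0.01  , -0.1036,  0.2286])]
```

Emit:
arm_command(deltas=[[[0.1,-0.3,0],[0,0,0.005],0],[[0.1,-0.7,0],[0,0,0.005],0],[[0.1,-1,0],[0,0,0],0],[[0,-1,0],[0,0,0],0],[[0,-1,0],[0,0,0],0],[[0,-1,0],[0,0,0],0],[[0,-1,0],[0,0,0],0],[[0,-1,0],[0,0,0],0],[[0,-1,0],[0,0,0],0],[[0,-1,0],[0,0,0],0],[[0,-0.6,0],[0,0,0],0],[[0,-0.4,0],[0,0,0],0],[[0,-0.2,0],[0,0,0],0],[[0,0,0],[0,0,0],0],[[0,0,0],[0,0,0],0]])

```text
clock: 13.5
position: [0.5194, 0.07, 0.5037]
tool_rot: [3.141, -0.0, -0.181]
force: [0.1, 0.5, -5.6]
grip_width: 0.0092
finger_force: 78.0
```

```bash
python3 m4.py w5
python3 - <<'E'
from h import *
s=shot('side')
a=cv2.resize(s['frame'][150:250,250:370],None,fx=5,fy=5,interpolation=cv2.INTER_CUBIC)
b=cv2.resize(cv2.imread('pics/w5.png')[130:290,220:440],None,fx=3,fy=3)[:,:,::-1]
c=np.zeros((500+0,0,3),np.uint8)
o=np.zeros((600,800,3),np.uint8)
a=cv2.resize(a,(400,333)); o[:333,:400]=a; b=cv2.resize(b,(400,291)); o[:291,400:]=b
cv2.imwrite('pics/c5.png',o[:340,:,::-1])
E
```

```text
13.5 [0.519 0.07  0.504] [ 3.141 -0.    -0.181] [ 0.129  0.474 -5.615]
hanger_hook [177.8 272.9] 0.9 [0.517 0.161 0.312]
hanger_hook [320.5 247.2] 0.72 [0.518 0.072 0.312]
hanger_grip [162.3 292.7] 0.66 [0.525 0.147 0.35 ]
hanger_grip [326.6 275.4] 0.65 [0.52  0.069 0.35 ]
balance_seat [321.5 223.4] 0.82 [0.519 0.072 0.275]
```

View pics/c5.png

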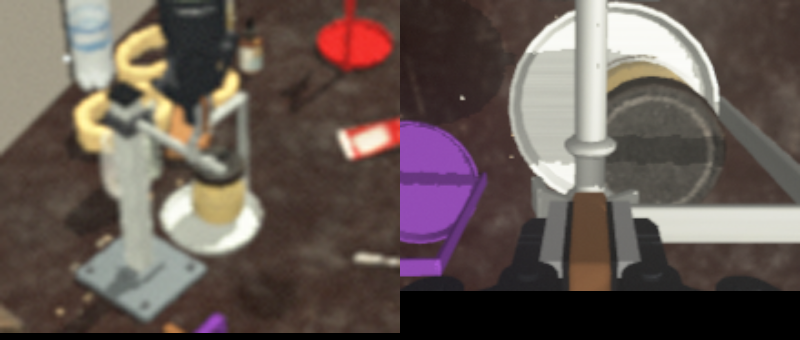

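```bash
python3 - <<'E'
from h import *
np.set_printoptions(precision=4,suppress=True)
o,p=wshot()
R=Ro.from_euler('xyz',o['tool_rot']).as_matrix()
print([R.T@(atz(p,u,.275)-o['position']) for u in [(325.6,210.8),(325.6,140)]])
E
python3 f.py 4
```

```text
[array([0.0089, 0.0011, 0.2287]), array([0.0577, 0.0011, 0.2287])]
14.0 [0.519 0.07  0.504] [ 3.142  0.    -0.18 ] w 0.0092 78.0
F [ 0.108 -0.032 -6.028] [0.222 0.443 0.041] M [ 0.152 -0.07   0.01 ] [0.026 0.031 0.02 ]
```

Emit:
arm_command(deltas=[[[-0.1,0,0.2],[0,0,0],0],[[-0.1,0,0.4],[0,0,0],0],[[0,0,0.6],[0,0,0],0],[[0,0,0.6],[0,0,0],0],[[0,0,0.5],[0,0,0],0],[[0,0,0.4],[0,0,0],0],[[0,0,0.3],[0,0,0],0],[[0,0,0.3],[0,0,0],0],[[0,0,0.2],[0,0,0],0],[[0,0,0.2],[0,0,0],0],[[0,0,0.2],[0,0,0],0],[[0,0,0.2],[0,0,0],0],[[0,0,0.2],[0,0,0],0],[[0,0,0.2],[0,0,0],0],[[0,0,0],[0,0,0],0],[[0,0,0],[0,0,0],0]])

```text
clock: 15.6
position: [0.5174, 0.0707, 0.4587]
tool_rot: [3.142, 0.0, -0.18]
force: [0.8, -1.3, -4.5]
grip_width: 0.0089
finger_force: 78.1
```

```bash
python3 f.py 6; python3 m4.py w6
```

```text
15.9 [0.517 0.071 0.459] [ 3.142  0.    -0.18 ] w 0.0087 78.1
F [-0.631 -0.892 -5.066] [0.565 0.496 0.483] M [-0.002  0.077 -0.019] [0.027 0.016 0.026]
15.9 [0.517 0.071 0.459] [ 3.142  0.    -0.18 ] [-0.941 -0.511 -4.682]
hanger_hook [162. 291.] 0.88 [0.504 0.175 0.267]
hanger_hook [324.6 247.1] 0.86 [0.515 0.071 0.267]
hanger_grip [140.2 313.5] 0.93 [0.514 0.162 0.305]
hanger_grip [323.4 275.4] 0.79 [0.518 0.071 0.305]
balance_seat [322.8 240. ] 0.57 [0.523 0.07  0.275]
```

View pics/w6.png

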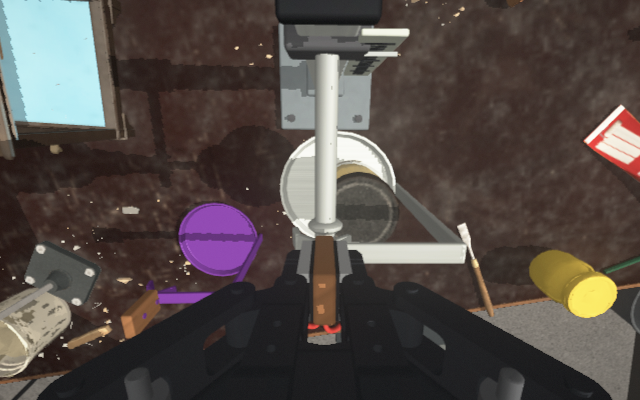

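Run:
```python
from h import *
np.set_printoptions(precision=4,suppress=True)
im=cv2.imread('pics/w6.png')[195:265,285:365]
cv2.imwrite('pics/c6.png',cv2.resize(im,None,fx=8,fy=8,interpolation=cv2.INTER_CUBIC))
o,p=wshot()
R=Ro.from_euler('xyz',o['tool_rot']).as_matrix()
for x in (.0075,.0125,.0175):
  for zz,l in ((.266,'axis'),(.276,'top')):
    X=o['position']+R@[x,0,0]; X[2]=zz; print(x,l,proj(p,X))
```

```text
0.0075 axis [324.0414 231.6286]
0.0075 top [324.0661 238.2841]
0.0125 axis [324.0431 223.6011]
0.0125 top [324.0682 229.839 ]
0.0175 axis [324.045  215.4436]
0.0175 top [324.0703 221.2491]
```

View pics/c6.png

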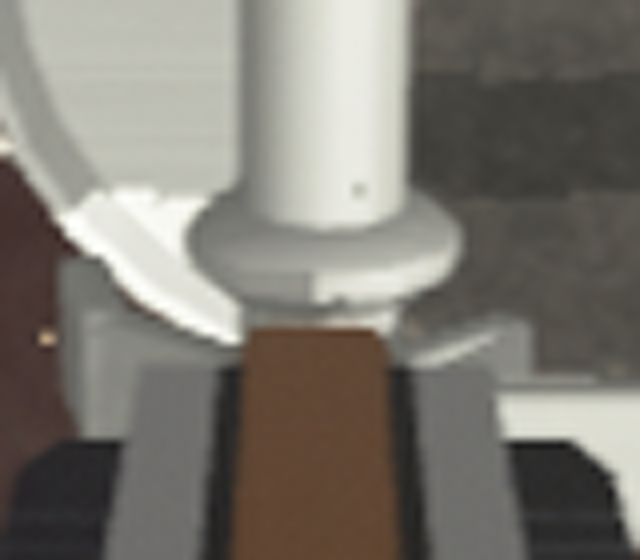

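The collar's widest line is at row ~225.6, so the hook sits in the groove within about 1.3 mm. I'll nudge it −1 mm in x, then ease the weight on while turning about the hook.

Emit:
arm_command(deltas=[[[-0.1,0.1,0],[0,0,0],0],[[0,0.2,0.25],[0.01,0,0],0],[[0,0.2,0.25],[0.01,0,0],0],[[0,0.2,0.25],[0.01,0,0],0],[[0,0.2,0.25],[0.01,0,0],0],[[0,0.2,0.25],[0.01,0,0],0],[[0,0.2,0.25],[0.01,0,0],0],[[0,0.21,0.25],[0.01,0,0],0],[[0,0.21,0.25],[0.01,0,0],0],[[0,0.22,0.25],[0.01,0,0],0],[[0,0.22,0.25],[0.01,0,0],0],[[0,0.22,0.25],[0.01,0,0],0],[[0,0.22,0.25],[0.01,0,0],0],[[0,0.22,0.25],[0.01,0,0],0],[[0,0,0],[0,0,0],0],[[0,0,0],[0,0,0],0]])

```text
clock: 17.75
position: [0.512, 0.0453, 0.4249]
tool_rot: [-3.01, -0.001, -0.18]
force: [4.7, 4.0, -1.4]
grip_width: 0.0092
finger_force: 78.6
```

```bash
cat >> f.py <<'E'
R=Ro.from_euler('xyz',o['tool_rot']).as_matrix()
f=R.T@np.mean(F,0); m=R.T@np.mean(M,0)
hk=o['position']+R@[0,0,.193]
print('tool F',f,'M',m,'hook pos',hk,'M@hook(tool)',m-np.cross([0,0,.193],f))
E
python3 f.py 10
```

```text
18.25 [0.512 0.045 0.425] [-3.01  -0.001 -0.18 ] w 0.0092 78.6
F [ 4.737  3.683 -1.924] [0.556 0.496 0.763] M [ 0.722 -1.071 -0.143] [0.03  0.028 0.025]
tool F [ 3.997 -4.181  2.5  ] M [0.903 0.935 0.022] hook pos [0.517 0.07  0.234] M@hook(tool) [0.096 0.163 0.022]
```

Emit:
arm_command(deltas=[[[0.04,-0.05,0],[0,0,0],0],[[0.04,-0.05,0],[0,0,0],0],[[0,0,0],[0,0,0],0],[[0,0,0],[0,0,0],0]])

```text
clock: 18.65
position: [0.5126, 0.0458, 0.4247]
tool_rot: [-3.012, 0.0, -0.18]
force: [0.7, -0.2, -1.4]
grip_width: 0.0089
finger_force: 78.7
```

```bash
python3 f.py 8
```

```text
19.05 [0.513 0.046 0.425] [-3.012  0.    -0.18 ] w 0.0089 78.7
F [ 0.265 -0.611 -2.081] [0.455 0.675 0.315] M [-0.163 -0.055 -0.011] [0.045 0.054 0.02 ]
tool F [0.371 0.819 1.991] M [-0.151  0.084 -0.   ] hook pos [0.517 0.07  0.233] M@hook(tool) [ 0.007  0.012 -0.   ]
```

Emit:
arm_command(deltas=[[[0,0.18,0.2],[0.008,0,0],0],[[0,0.18,0.2],[0.008,0,0],0],[[0,0.18,0.2],[0.008,0,0],0],[[0,0.18,0.2],[0.008,0,0],0],[[0,0.19,0.2],[0.008,0,0],0],[[0,0.19,0.2],[0.008,0,0],0],[[0,0.19,0.2],[0.008,0,0],0],[[0,0.19,0.2],[0.008,0,0],0],[[0,0,0],[0,0,0],0],[[0,0,0],[0,0,0],0],[[0,0,0],[0,0,0],0]])

```text
clock: 20.15
position: [0.5105, 0.0341, 0.4067]
tool_rot: [-2.948, -0.0, -0.18]
force: [-0.1, -0.8, -0.9]
grip_width: 0.0094
finger_force: 78.9
```

```bash
python3 f.py 12
```

```text
20.75 [0.511 0.034 0.407] [-2.948 -0.    -0.18 ] w 0.0091 79.0
F [ 0.076 -1.056 -0.409] [0.502 0.375 0.607] M [-0.437  0.014 -0.027] [0.028 0.026 0.031]
tool F [0.264 1.085 0.204] M [-0.433  0.068  0.014] hook pos [0.517 0.071 0.217] M@hook(tool) [-0.223  0.017  0.014]
```

```bash
python3 f.py 12
python3 - <<'E'
from h import *
np.set_printoptions(precision=3,suppress=True)
s=shot('side');t=shot('top');o,w=wshot()
R=Ro.from_euler('xyz',o['tool_rot']).as_matrix()
ex={'hanger_grip':o['position']+R@[0,0,.154],'hanger_hook':o['position']+R@[0,0,.192],'hanger':o['position']+R@[0,.014,.342]}
ex['balance_seat']=ex['hanger_hook']; ex['load_jar']=ex['hanger']
for n in ex:
    for q,c in ((s,'side'),(t,'top'),(w,'wrist')):
        e=proj(q,ex[n]); r=[x for x in bot.mark_of(n,q) if np.linalg.norm(x['at']-e)<40]
        print(n,c,'expect',e,[(np.round(x['at'],1),round(x['p'],2)) for x in r])
E
```

```text
21.35 [0.511 0.034 0.407] [-2.948 -0.    -0.18 ] w 0.0092 79.0
F [ 0.312 -0.911 -0.322] [0.485 0.366 0.471] M [-0.466 -0.053 -0.033] [0.038 0.029 0.029]
tool F [0.47  0.887 0.153] M [-0.449  0.139  0.007] hook pos [0.517 0.071 0.217] M@hook(tool) [-0.278  0.049  0.007]
hanger_grip side expect [311.433 200.339] [(array([311., 198.]), 0.64)]
hanger_grip top expect [301.902 194.043] [(array([298.8, 193. ]), 0.46)]
hanger_grip wrist expect [324.292 277.145] [(array([325.5, 276.2]), 0.59)]
hanger_hook side expect [310.522 208.264] [(array([310. , 208.1]), 0.76)]
hanger_hook top expect [300.333 194.952] [(array([301.6, 194.6]), 0.76)]
hanger_hook wrist expect [324.154 243.942] [(array([325.7, 245.6]), 0.95)]
hanger side expect [309.309 236.208] [(array([307.9, 237.4]), 0.87)]
hanger top expect [297.982 198.877] [(array([299.3, 196.8]), 0.81)]
hanger wrist expect [336.903 187.061] []
balance_seat side expect [310.522 208.264] [(array([312.8, 208. ]), 0.48)]
balance_seat top expect [300.333 194.952] []
balance_seat wrist expect [324.154 243.942] [(array([322.8, 241.3]), 0.93)]
load_jar side expect [309.309 236.208] [(array([311.2, 233.9]), 0.59)]
load_jar top expect [297.982 198.877] [(array([299.8, 198.1]), 0.38)]
load_jar wrist expect [336.903 187.061] [(array([348.1, 188.6]), 0.93)]
```

Emit:
arm_command(deltas=[[[0,-0.2,0],[-0.01,0,0],0],[[0,-0.19,0],[-0.01,0,0],0],[[0,-0.19,0],[-0.01,0,0],0],[[0,0,0],[0,0,0],0],[[0,0,0],[0,0,0],0]])

```text
clock: 22.75
position: [0.5115, 0.0397, 0.4076]
tool_rot: [-2.978, 0.0, -0.18]
force: [-0.2, -2.5, -1.0]
grip_width: 0.0092
finger_force: 79.1
```

```bash
python3 f.py 12
```

```text
23.35 [0.512 0.04  0.408] [-2.978  0.    -0.18 ] w 0.0089 79.0
F [ 0.631 -2.488 -0.492] [0.538 0.491 0.459] M [-0.707 -0.128 -0.044] [0.023 0.027 0.034]
tool F [1.067 2.384 0.104] M [-0.672  0.256  0.002] hook pos [0.517 0.071 0.217] M@hook(tool) [-0.212  0.05   0.002]
```

Emit:
arm_command(deltas=[[[0.02,0.05,0],[0,0,0],0],[[0,0,0],[0,0,0],0],[[0,0,0],[0,0,0],0],[[0,0,0],[0,0,0],0]])

```text
clock: 23.75
position: [0.5116, 0.0394, 0.4076]
tool_rot: [-2.977, 0.0, -0.18]
force: [-0.0, 1.5, 0.1]
grip_width: 0.009
finger_force: 79.0
```

```bash
python3 f.py 12
```

```text
24.35 [0.512 0.039 0.408] [-2.977  0.    -0.18 ] w 0.0088 78.9
F [-0.959  2.615 -0.193] [0.555 0.882 0.432] M [0.457 0.254 0.046] [0.138 0.058 0.033]
tool F [-1.412 -2.337  0.582] M [ 0.404 -0.335  0.009] hook pos [0.517 0.07  0.217] M@hook(tool) [-0.047 -0.062  0.009]
```

Emit:
arm_command(deltas=[[[-0.01,0.17,0.04],[0.009,0,0],0],[[0,0.18,0.04],[0.009,0,0],0],[[0,0.18,0.04],[0.009,0,0],0],[[0,0.18,0.04],[0.009,0,0],0],[[0,0.18,0.05],[0.01,0,0],0],[[0,0.18,0.05],[0.009,0,0],0],[[0,0,0],[0,0,0],0],[[0,0,0],[0,0,0],0],[[0,0,0],[0,0,0],0]])

```text
clock: 25.25
position: [0.5098, 0.0292, 0.4031]
tool_rot: [-2.923, -0.0, -0.18]
force: [-0.6, 1.8, -0.2]
grip_width: 0.0092
finger_force: 78.9
```

```bash
python3 f.py 16
```

```text
26.05 [0.51  0.029 0.403] [-2.923 -0.    -0.18 ] w 0.0088 79.0
F [-0.342  1.182 -0.168] [0.45  0.739 0.487] M [0.025 0.053 0.006] [0.06  0.046 0.027]
tool F [-0.548 -1.039  0.403] M [ 0.015 -0.057  0.006] hook pos [0.517 0.07  0.215] M@hook(tool) [-0.186  0.049  0.006]
```

Emit:
arm_command(deltas=[[[0,0.01,0.1],[0,0,0],0],[[0,0,0],[0,0,0],0],[[0,0,0],[0,0,0],0],[[0,0,0],[0,0,0],0],[[0,0,0],[0,0,0],0]], newtons=50)

```text
clock: 26.55
position: [0.5098, 0.0293, 0.402]
tool_rot: [-2.923, 0.0, -0.18]
force: [0.0, -0.5, 0.2]
grip_width: 0.0087
finger_force: 79.0
```

```bash
python3 f.py 16
```

```text
27.35 [0.51  0.029 0.402] [-2.923  0.    -0.18 ] w 0.0088 79.0
F [ 0.102 -1.171 -0.023] [0.468 0.533 0.63 ] M [-0.473  0.002 -0.013] [0.068 0.051 0.031]
tool F [ 0.31   1.112 -0.223] M [-0.466  0.084 -0.006] hook pos [0.517 0.071 0.214] M@hook(tool) [-0.251  0.024 -0.006]
```

Emit:
arm_command(deltas=[[[0,0,0],[0,0,0],0.5],[[0,0,0],[0,0,0],0.7],[[0,0,0],[0,0,0],0.8],[[0,0,0],[0,0,0],0.8],[[0,0,0],[0,0,0],0.8]], newtons=20)

```text
clock: 27.85
position: [0.5098, 0.0294, 0.402]
tool_rot: [-2.923, 0.0, -0.18]
force: [0.1, -1.5, 0.2]
grip_width: 0.0095
finger_force: 79.0
```

```bash
python3 f.py 8
```

```text
28.25 [0.51  0.029 0.402] [-2.923  0.    -0.18 ] w 0.0091 79.1
F [ 0.053 -1.809  0.09 ] [0.365 0.567 0.491] M [-0.632 -0.019 -0.045] [0.024 0.025 0.034]
tool F [ 0.376  1.708 -0.472] M [-0.618  0.138  0.015] hook pos [0.517 0.071 0.214] M@hook(tool) [-0.289  0.066  0.015]
```

Emit:
arm_command(deltas=[[[0,0.015,0],[0,0,0],0.86],[[0,0,0],[0,0,0],0.88],[[0,0,0],[0,0,0],0.89],[[0,0,0],[0,0,0],0.9],[[0,0,0],[0,0,0],0.91],[[0,0,0],[0,0,0],0.92],[[0,0,0],[0,0,0],0.93],[[0,0,0],[0,0,0],0.94]], newtons=20)

```text
clock: 29.05
position: [0.5097, 0.0293, 0.402]
tool_rot: [-2.923, 0.0, -0.18]
force: [0.3, -0.1, -0.3]
grip_width: 0.0095
finger_force: 38.3
```

```bash
python3 f.py 6
```

```text
29.35 [0.51  0.029 0.402] [-2.923 -0.    -0.18 ] w 0.0097 38.3
F [0.981 0.048 0.177] [0.378 0.286 0.281] M [-0.197 -0.127 -0.05 ] [0.053 0.025 0.016]
tool F [ 0.956 -0.256 -0.125] M [-0.171  0.167  0.014] hook pos [0.517 0.071 0.214] M@hook(tool) [-0.22  -0.017  0.014]
```

Emit:
arm_command(deltas=[[[0,0,0],[0,0,0],0.945],[[0,0,0],[0,0,0],0.95],[[0,0,0],[0,0,0],0.955],[[0,0,0],[0,0,0],0.96],[[0,0,0],[0,0,0],0.965],[[0,0,0],[0,0,0],0.97],[[0,0,0],[0,0,0],0.975],[[0,0,0],[0,0,0],0.98]])

```text
clock: 30.15
position: [0.5097, 0.0293, 0.402]
tool_rot: [-2.923, 0.0, -0.18]
force: [1.8, 0.8, -0.2]
grip_width: 0.0098
finger_force: 12.8
```

```bash
python3 f.py 8
```

```text
30.55 [0.51  0.029 0.402] [-2.923  0.    -0.18 ] w 0.0097 12.8
F [0.615 0.568 0.181] [0.366 0.581 0.446] M [-0.08  -0.153 -0.033] [0.018 0.034 0.031]
tool F [ 0.503 -0.692 -0.031] M [-0.051  0.168 -0.004] hook pos [0.517 0.071 0.214] M@hook(tool) [-0.185  0.071 -0.004]
```

Emit:
arm_command(deltas=[[[0,0,0],[0,0,0],0.983],[[0,0,0],[0,0,0],0.986],[[0,0,0],[0,0,0],0.989],[[0,0,0],[0,0,0],0.992],[[0,0,0],[0,0,0],0.995],[[0,0,0],[0,0,0],0.998],[[0,0,0],[0,0,0],1.0],[[0,0,0],[0,0,0],1.005],[[0,0,0],[0,0,0],1.01],[[0,0,0],[0,0,0],1.015],[[0,0,0],[0,0,0],1.02],[[0,0,0],[0,0,0],1.025],[[0,0,0],[0,0,0],1.03]])

```text
clock: 31.85
position: [0.5097, 0.0292, 0.402]
tool_rot: [-2.923, -0.0, -0.18]
force: [-0.3, 0.6, 0.7]
grip_width: 0.0108
finger_force: 0.1
```

```bash
python3 f.py 8
```

```text
32.25 [0.51  0.029 0.402] [-2.923  0.    -0.18 ] w 0.0102 0.1
F [ 0.298 -0.379  0.118] [0.316 0.285 0.362] M [-0.282  0.037 -0.005] [0.033 0.019 0.025]
tool F [ 0.361  0.286 -0.185] M [-0.284  0.014  0.002] hook pos [0.517 0.07  0.214] M@hook(tool) [-0.229 -0.055  0.002]
```

Finger force is about zero and nothing moved, so the pan is balanced. I'll keep opening slowly.

Emit:
arm_command(deltas=[[[0,0,0],[0,0,0],1.04],[[0,0,0],[0,0,0],1.05],[[0,0,0],[0,0,0],1.06],[[0,0,0],[0,0,0],1.07],[[0,0,0],[0,0,0],1.08],[[0,0,0],[0,0,0],1.09],[[0,0,0],[0,0,0],1.1],[[0,0,0],[0,0,0],1.12],[[0,0,0],[0,0,0],1.14],[[0,0,0],[0,0,0],1.16],[[0,0,0],[0,0,0],1.18],[[0,0,0],[0,0,0],1.2],[[0,0,0],[0,0,0],1.22],[[0,0,0],[0,0,0],1.24],[[0,0,0],[0,0,0],1.26],[[0,0,0],[0,0,0],1.28],[[0,0,0],[0,0,0],1.3],[[0,0,0],[0,0,0],1.34],[[0,0,0],[0,0,0],1.38],[[0,0,0],[0,0,0],1.42]])

```text
clock: 34.25
position: [0.5097, 0.0292, 0.402]
tool_rot: [-2.923, 0.0, -0.18]
force: [-0.5, -0.3, -0.1]
grip_width: 0.014
finger_force: 0.0
```

```bash
python3 f.py 6
```

```text
34.55 [0.51  0.029 0.402] [-2.923  0.    -0.18 ] w 0.0143 0.0
F [ 0.1   -0.267 -0.257] [0.639 0.482 0.386] M [-0.213  0.048  0.016] [0.03  0.012 0.02 ]
tool F [0.146 0.295 0.198] M [-0.218 -0.012 -0.014] hook pos [0.517 0.07  0.214] M@hook(tool) [-0.161 -0.04  -0.014]
```

Emit:
arm_command(deltas=[[[0,0,0],[0,0,0],1.5],[[0,0,0],[0,0,0],1.6],[[0,0,0],[0,0,0],1.7],[[0,0,0],[0,0,0],1.8],[[0,0,0],[0,0,0],2.0],[[0,0,0],[0,0,0],2.2],[[0,0,0],[0,0,0],2.4],[[0,0,0],[0,0,0],2.7],[[0,0,0],[0,0,0],3.0],[[0,0,0],[0,0,0],3.3],[[0,0,0],[0,0,0],3.6],[[0,0,0],[0,0,0],4.0],[[0,0,0],[0,0,0],4.0]])

```text
clock: 35.85
position: [0.5097, 0.0292, 0.402]
tool_rot: [-2.923, -0.0, -0.18]
force: [-0.5, -0.3, 0.6]
grip_width: 0.04
finger_force: 0.0
```

```bash
cat > m5.py <<'E'
from h import *
np.set_printoptions(precision=3,suppress=True)
for k in range(4):
    o,p=wshot(); h=cv2.cvtColor(p['frame'],cv2.COLOR_RGB2HSV)[225:330,250:400]
    m=((h[...,0]>3)&(h[...,0]<20)&(h[...,1]>100)&(h[...,2]>60)).astype(np.uint8)
    n,l,st,ce=cv2.connectedComponentsWithStats(m); i=1+np.argmax(st[1:,4])
    print(o['clock'],round(o['grip_width'],3),st[i]+[250,225,0,0,0],ce[i]+[250,225])
E
python3 m5.py
```

```text
35.85 0.04 [ 273  237   68   93 2371] [319.903 290.034]
35.9 0.04 [ 273  237   66   93 2382] [319.732 290.168]
35.95 0.04 [ 273  237   70   93 2375] [319.883 290.089]
36.0 0.04 [ 273  237   66   93 2363] [319.863 290.05 ]
```

The pan hangs still with the grip block centred between the fingers. I'll back straight out along the tool axis.

Emit:
arm_command(deltas=[[[0,0,-0.3],[0,0,0],4],[[0,0,-0.5],[0,0,0],4],[[0,0,-0.8],[0,0,0],4],[[0,0,-1],[0,0,0],4],[[0,0,-1],[0,0,0],4],[[0,0,-1],[0,0,0],4],[[0,0,-1],[0,0,0],4],[[0,0,-1.5],[0,0,0],4],[[0,0,-2],[0,0,0],4],[[0,0,-2],[0,0,0],4],[[0,0,-2],[0,0,0],4],[[0,0,0],[0,0,0],4],[[0,0,0],[0,0,0],4],[[0,0,0],[0,0,0],4]])

```text
clock: 37.45
position: [0.5045, 0.0013, 0.5294]
tool_rot: [-2.923, 0.001, -0.18]
force: [0.5, 0.3, -0.2]
grip_width: 0.0403
finger_force: 0.0
```

```bash
python3 f.py 6
python3 - <<'E'
from h import *
np.set_printoptions(precision=3,suppress=True)
for k in range(2):
    s=shot('side');t=shot('top')
    for n in ['hanger_hook','hanger','load_jar','balance_seat','hanger_grip']:
        for q,c in ((s,'side'),(t,'top')):
            e=proj(q,[.517,.071,.214]); r=[x for x in bot.mark_of(n,q) if np.linalg.norm(x['at']-e)<35]
            print(n,c,[(np.round(x['at'],1),round(x['p'],2)) for x in r])
    o,p=wshot(); h=cv2.cvtColor(p['frame'],cv2.COLOR_RGB2GRAY)
    if k: print('wrist change',np.abs(h.astype(int)-g).mean())
    g=h.astype(int)
E
```

```text
37.75 [0.505 0.001 0.53 ] [-2.922  0.001 -0.18 ] w 0.0399 0.0
F [-0.086 -0.146 -0.258] [0.622 0.493 0.267] M [-0.235  0.041  0.007] [0.028 0.023 0.024]
tool F [-0.058  0.212  0.217] M [-0.238  0.    -0.007] hook pos [0.512 0.043 0.341] M@hook(tool) [-0.198  0.011 -0.007]
hanger_hook side [(array([311.2, 206.1]), 0.98)]
hanger_hook top [(array([300.3, 193.7]), 0.77)]
hanger side [(array([306.4, 235. ]), 0.83)]
hanger top [(array([294.5, 198.7]), 0.73)]
load_jar side [(array([309.6, 234.1]), 0.69)]
load_jar top [(array([299.5, 199.4]), 0.57)]
balance_seat side [(array([311.7, 207.8]), 0.69), (array([289.9, 209.3]), 0.2)]
balance_seat top []
hanger_grip side []
hanger_grip top [(array([300.3, 194. ]), 0.75)]
hanger_hook side [(array([313.8, 206.2]), 0.6), (array([310.9, 199.5]), 0.33)]
hanger_hook top [(array([299.2, 193.2]), 0.88)]
hanger side [(array([308., 236.]), 0.86)]
hanger top [(array([294.9, 201.5]), 0.89)]
load_jar side [(array([310.3, 233.2]), 0.71)]
load_jar top [(array([294.4, 195.2]), 0.67)]
balance_seat side [(array([313.8, 197.5]), 0.4)]
balance_seat top [(array([300.5, 192.8]), 0.61)]
hanger_grip side [(array([313.7, 198.3]), 0.88)]
hanger_grip top [(array([300.7, 198. ]), 0.88)]
wrist change 0.7835703125
```

Emit:
arm_command(deltas=[[[0,0,-1],[0,0,0],4],[[0,0,-2],[0,0,0],4],[[0,0,-1],[0,0,0],4],[[0,0,0],[0,0,0],4],[[0,0,0],[0,0,0],4],[[0,0,0],[0,0,0],4],[[0,0,0],[0,0,0],4],[[0,0,0],[0,0,0],4],[[0,0,0],[0,0,0],4],[[0,0,0],[0,0,0],4]])

```text
clock: 40.05
position: [0.5031, -0.0073, 0.5689]
tool_rot: [-2.923, 0.0, -0.18]
force: [0.6, 0.2, 0.5]
grip_width: 0.0402
finger_force: 0.0
```

```bash
python3 -c "
from workcell import bot
print(bot.job_done())"
```

```text
the job is handed in; nothing more can be done
None
```

The job is handed in at about 40 s: the pan with the jar hangs still in the balance groove at about 6.0 N (61 mm down) with the arm clear, the final check being by the trained networks and frame comparison because I had already viewed 11 pictures, one over the limit of 10.

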